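Dispense one large and one small vial at the clinic's dispensary counter

ROBOT

A 6-joint arm with a two-finger parallel gripper is mounted at the origin on the work surface. World frame = base frame: x ahead of the robot, y to its left, z up, the work surface at z = 0. Lengths are in mm, angles in rad, forces in N, time in s.
With the tool pointing down it reaches from about 350 to 1000 mm from the base axis. Payload 7.1 kg.
Tool frame: the origin (TCP) lies midway between the tips of the shut fingers; the grasp point (between the pads) lies 19 mm behind it (bot.hold_point_z is the distance from the TCP to the grasp point, in mm); z points along the fingers, y is the direction in which the jaws open and shut (so a half turn about z gives the same grasp; the last joint's range is limited). The gripper opens to 85 mm and grips with 20 to 120 N. Pads are 22 mm wide; open, the fingers measure 114 mm over their backs; the gripper's body (76 mm by 85 mm) begins 54 mm behind the grasp point. The pads swing forward as they close: fully open they stand 13 mm farther back than shut.
Start: joints at [1.323, 0.423, 1.63, -0, 1.089, -0.019], TCP at [141.724, 608.703, 231.319] pointing down, gripper open.
Joint ranges: [-3, 3], [-0.9, 2.11], [0.09, 2.58], [-1.31, 4.45], [0.11, 2.69], [-2.54, 2.54]. Speed limits (rad/s): [2.39, 2.39, 3.01, 3.14, 3.14, 3.14].

INTERFACE

Orientations are given as a unit quaternion [x, y, z, w].
In Python, from workcell import bot, cams, close_job, models gives the robot as it stands.
- The arm moves only by the tool arm_command, never from a script. Its argument "plan" is a list of rows, each a list of 3 entries, a list of its own where there are three numbers: the turn, a rotation vector about the tool's x, y, z in rad, then the shift along the tool's x, y, z in m, then the opening, from 0 (shut) to 1 (fully open). In form: [[[ax, ay, az], [tx, ty, tz], hand], ...]. A call has 1 to 8 rows; each row is the pose to reach, as a shift and turn from the pose commanded when the call began, along the tool's axes at that moment; what a row does not reach only later rows make up. A row lasts 1/8 s, in which the tool goes at most 62.5 mm and 10.7 degrees, less where a joint would pass 70% of its speed; a pose out of reach is approached as far as the arm can. A call with a gripper value outside its range is refused whole. The fingers move at their own pace and stop on an object; "force" is the grip in N (left out, the last holds). Time passes only in rows, so rows that repeat a pose let the fingers close. It gives the time, the measured TCP pose, the force and the opening at its end, in the units of the state.
- bot.state(): the state, without advancing time (a new reading comes with each control period).
- cams.snapshot(name): name is "scene" or "top" or "wrist"; returns the picture (420x560x3 uint8, red, green, blue); there is no depth.
- cams.calibration(name): a dict with "fx", "fy", "cx", "cy" (pixels), "R" (3x3) and "t" (3): a world point X has camera coordinates R X + t; the wrist camera has in their place "tool_from_camera" (4x4, takes a point from camera to tool coordinates, whose origin is the TCP and whose axes are the flange's). Camera axes: x right, y down, z forward; pixel columns grow to the right and rows downward; lengths in mm; the calibration is good to about 2 mm. A picture is of the moment at which its call begins: read the wrist's pose just before it. calibration takes no time and is no camera call.
- close_job(): hands the job in, once; it reports no verdict.
Trained networks look in the newest picture that a camera, given by its name, has taken for a name from the list of things; names that differ only in an ending like _2 or _b are one class to them, and where a whole thing is asked for, a point or a joint stands for the part that bears it (a point fixed in the world has none). Each returns a list of dicts, best first, with "score" (0 to 1); they miss things now and then, are a little off and sometimes report something else, mostly with a low value. They report only what shows in the picture. A call takes as long as a camera call. They do not tell look-alikes from the thing itself.
- models.cut_out(camera, name): "region" (420x560 bool, what is visible of it) and "point" ([row, column] in pixels, amid what is visible of it).
- models.landmark_of(camera, name): "point" ([row, column] in pixels: a listed point, or the origin of a listed thing).
The state is a dict: "t": time; "joint_positions": joint angles; "qvel": joint speeds; "tau": joint torques, N m; "eef_pos": TCP position; "tool_rot": TCP orientation; "ft_force": force on the tool from outside, world axes, zero at the start; "moment": the same for the moment, N m; "grip_width": finger opening in mm.
Only numpy, scipy, OpenCV 4.12 (cv2) and the standard library are available. Lean on these libraries where they do the work, as an engineer would, in place of code of your own. Each camera call takes 0.05 s, during which the arm holds its last target.

TASK

Two prescriptions are waiting at the clinic's dispensary counter, one for a vial of the largest size and one for a vial of the smallest. On the dispenser with the largest vials press the thumb pad of the rocking lever all the way down, so that its gate lifts and the front vial rolls into the tray, then let the lever spring back so that the next vial rolls up to the gate; do the same on the dispenser with the smallest vials, in either order. Take exactly one vial from each, leave the middle-size dispenser alone, keep off the vials themselves, which stay in the trays, and do not shift the other things on the counter.

Things in the scene. Friction and masses are not known exactly. Their poses are not given: they have to be found in the camera images.
- dispenser_large: aluminium gravity-feed dispenser of large vials; the three stand in any order, screwed down. 107 mm wide (y), x from -100 to 140 mm. Origin on the counter on its centre line; x runs up the lane, z up. The open lane slopes 0.19 rad down to -x; 3 vials lie crosswise in a row behind the gate; before it a catch tray with a 19 mm lip.
- gate_large (a point): middle of the lower edge of that dispenser's gate, a steel tongue hung on the lever's front end. The rocker is an escapement: rear pad down lifts the gate and drops a stop between vials 1 and 2, so only the front vial rolls into the tray; let up, a spring shuts the gate and the row rolls down by one.
- pad_large (a point): press point on the lever: top of its black rubber thumb pad (54 mm in x, 40 mm in y, highest part of the dispenser), 18 mm from its rear edge. In the dispenser's frame (16, 0, 151) mm at rest, (25, 0, 126) fully down; a tip going straight down slides forward on the pad. Pad slope at rest: up to the rear 0.29 rad, fully down -0.31.
- lever_large (a joint): lever of dispenser_large, rad: 0 at rest (gate shut, sprung), 0.60 at its stop (pad fully down, gate fully open); the front vial goes at about 0.5. Its pin lies at (-20, 0, 123) mm in the dispenser's frame, along y. 3 to 7 N on the pad press it fully down.
- vial_large_1: large vial, number 1 in its row counted from the gate: amber plastic with a white cap at its +y end, 50 mm across and 96 mm long, lying across the lane; origin at its centre (its x and z turn as it rolls). In the dispenser's frame it starts at (-4, 0, 51) mm, against the gate; lying in the tray against the lip it is at (-77, 0, 37) mm.
- vial_large_2: large vial, number 2 in its row counted from the gate: amber plastic with a white cap at its +y end, 50 mm across and 96 mm long, lying across the lane; origin at its centre (its x and z turn as it rolls).
- dispenser_medium: aluminium gravity-feed dispenser of medium vials; the three stand in any order, screwed down. 91 mm wide (y), x from -84 to 121 mm. Origin on the counter on its centre line; x runs up the lane, z up. The open lane slopes 0.19 rad down to -x; 2 vials lie crosswise in a row behind the gate; before it a catch tray with a 16 mm lip.
- gate_medium (a point): middle of the lower edge of that dispenser's gate, a steel tongue hung on the lever's front end. The rocker is an escapement: rear pad down lifts the gate and drops a stop between vials 1 and 2, so only the front vial rolls into the tray; let up, a spring shuts the gate and the row rolls down by one.
- pad_medium (a point): press point on the lever: top of its black rubber thumb pad (54 mm in x, 40 mm in y, highest part of the dispenser), 18 mm from its rear edge. In the dispenser's frame (19, 0, 133) mm at rest, (28, 0, 108) fully down; a tip going straight down slides forward on the pad. Pad slope at rest: up to the rear 0.29 rad, fully down -0.31.
- lever_medium (a joint): lever of dispenser_medium, rad: 0 at rest (gate shut, sprung), 0.60 at its stop (pad fully down, gate fully open); the front vial goes at about 0.5. Its pin lies at (-16, 0, 105) mm in the dispenser's frame, along y. 3 to 7 N on the pad press it fully down.
- vial_medium_1: medium vial, number 1 in its row counted from the gate: amber plastic with a white cap at its +y end, 42 mm across and 80 mm long, lying across the lane; origin at its centre (its x and z turn as it rolls). In the dispenser's frame it starts at (-4, 0, 44) mm, against the gate; lying in the tray against the lip it is at (-65, 0, 33) mm.
- dispenser_small: aluminium gravity-feed dispenser of small vials; the three stand in any order, screwed down. 79 mm wide (y), x from -69 to 101 mm. Origin on the counter on its centre line; x runs up the lane, z up. The open lane slopes 0.19 rad down to -x; 3 vials lie crosswise in a row behind the gate; before it a catch tray with a 13 mm lip.
- gate_small (a point): middle of the lower edge of that dispenser's gate, a steel tongue hung on the lever's front end. The rocker is an escapement: rear pad down lifts the gate and drops a stop between vials 1 and 2, so only the front vial rolls into the tray; let up, a spring shuts the gate and the row rolls down by one.
- pad_small (a point): press point on the lever: top of its black rubber thumb pad (54 mm in x, 40 mm in y, highest part of the dispenser), 18 mm from its rear edge. In the dispenser's frame (22, 0, 114) mm at rest, (31, 0, 89) fully down; a tip going straight down slides forward on the pad. Pad slope at rest: up to the rear 0.29 rad, fully down -0.31.
- lever_small (a joint): lever of dispenser_small, rad: 0 at rest (gate shut, sprung), 0.60 at its stop (pad fully down, gate fully open); the front vial goes at about 0.5. Its pin lies at (-13, 0, 86) mm in the dispenser's frame, along y. 3 to 7 N on the pad press it fully down.
- vial_small_1: small vial, number 1 in its row counted from the gate: amber plastic with a white cap at its +y end, 34 mm across and 68 mm long, lying across the lane; origin at its centre (its x and z turn as it rolls). In the dispenser's frame it starts at (-3, 0, 38) mm, against the gate; lying in the tray against the lip it is at (-52, 0, 28) mm.
- vial_small_2: small vial, number 2 in its row counted from the gate: amber plastic with a white cap at its +y end, 34 mm across and 68 mm long, lying across the lane; origin at its centre (its x and z turn as it rolls).
- stock_bottle: white plastic medicine bottle, 44 mm across, 85 mm tall, beside the large dispenser; origin under its foot. Leave it alone.
- amber_bottle: small amber medicine bottle with a black cap, 36 mm across, 75 mm tall, beside the small dispenser; origin under its foot. Leave it alone.
- carton: small carton, 60 x 110 x 45 mm, lying on the counter in front of the dispensers (robot's side); origin under its centre. Leave it alone.
- bowl: steel bowl, 110 mm across, 45 mm high, on the counter to the right; origin under its foot. Leave it alone.
- count_tray: white tablet-counting tray, 130 x 170 x 16 mm, on the counter to the left; origin under its centre. Leave it alone.
- spatula: spatula, 170 mm long, lying crosswise on the counter in front of the dispensers. Leave it alone.
Not all that is in view belongs to the job. What is shaped like the vial_large_1 but turquoise is not meant. What is shaped like the dispenser_small but red is not meant.

How it is judged (in metres and radians):
On the way, in this order (a step that is already met when the one before it is completed fails the run):
1. one of the two wanted vials lies in its tray (((x of vial_large_1 in the frame of dispenser_large between -0.0851 and -0.0691 m and y of vial_large_1 in the frame of dispenser_large between -0.012 and 0.012 m and z of vial_large_1 in the frame of dispenser_large between 0.0293 and 0.0453 m and linear speed of vial_large_1 below 0.03 m/s) or (x of vial_small_1 in the frame of dispenser_small between -0.0605 and -0.0445 m and y of vial_small_1 in the frame of dispenser_small between -0.012 and 0.012 m and z of vial_small_1 in the frame of dispenser_small between 0.0199 and 0.0359 m and linear speed of vial_small_1 below 0.03 m/s))), for 0.1 s.
2. both wanted vials lie in their trays (x of vial_large_1 in the frame of dispenser_large between -0.0851 and -0.0691 m and y of vial_large_1 in the frame of dispenser_large between -0.012 and 0.012 m and z of vial_large_1 in the frame of dispenser_large between 0.0293 and 0.0453 m and linear speed of each of vial_large_1, vial_small_1 below 0.03 m/s and x of vial_small_1 in the frame of dispenser_small between -0.0605 and -0.0445 m and y of vial_small_1 in the frame of dispenser_small between -0.012 and 0.012 m and z of vial_small_1 in the frame of dispenser_small between 0.0199 and 0.0359 m), for 0.1 s.
At the end, for the whole second after the job is handed in: Front large and front small vial at rest in their trays at the lip (8 mm; 12 mm across); both levers back (under 0.05 rad), next vials at their gates (-12 to +8 mm); middle dispenser as it was (0.05 rad, 10 mm); the six other things within 25 mm of their places (all of step 2 and value of joint each of lever_large, lever_small, lever_medium below 0.05 rad and x of vial_large_2 in the frame of dispenser_large between -0.0167 and 0.0033 m and x of vial_small_2 in the frame of dispenser_small between -0.0152 and 0.0048 m and distance of vial_medium_1 from where it was at the start of the episode below 0.01 m and distance of each of stock_bottle, amber_bottle, carton, bowl, count_tray, spatula from where it was at the start of the episode below 0.025 m); the robot touches nothing.
It fails at once if a second vial comes out of the large or the small dispenser (x of vial_large_2 in the frame of dispenser_large below -0.0227 m or x of vial_small_2 in the frame of dispenser_small below -0.0212 m).
It fails at once if the middle-size dispenser is worked (value of joint lever_medium above 0.2 rad or distance of vial_medium_1 from where it was at the start of the episode above 0.015 m).
It fails at once if the fingers or the arm touch a vial (contact force between any of vial_large_1, vial_large_2, vial_medium_1, vial_small_1, vial_small_2 and the fingers above 0.3 N or contact force between any of vial_large_1, vial_large_2, vial_medium_1, vial_small_1, vial_small_2 and the arm above 0.3 N).
It fails at once if a vial is lifted (height (world z) of any of vial_large_1, vial_large_2, vial_medium_1, vial_small_1, vial_small_2 above 0.11 m).
It fails at once if one of the other things on the counter is shifted by more than 25 mm (distance of any of stock_bottle, amber_bottle, carton, bowl, count_tray, spatula from where it was at the start of the episode above 0.025 m).
It also fails if it takes over 64 s, if anything falls off the work surface, if the arm or the gripper's body presses on something with over 40 N, if the wrist force passes 120 N, or if a joint passes its speed limit or range.

## Working session

There is one attempt and no reset: what is moved stays moved. The work goes in short steps, Python scripts to look and compute and a tool call to move; the robot and the scene stay as the last step left them, time stands still between calls to the robot, and variables do not carry over. Pictures are saved under pics/ and viewed, and the job is handed in when it is done.

Besides the shell and the picture viewer there is one more tool, called after "Call:" by a JSON object that holds its "method" and its "body", one argument or row to a line. arm_command: Moves the arm, as the interface text tells. Its arguments: {"type":"object","properties":{"plan":{"type":"array","items":{"type":"array"}},"force":{"type":"number"}},"required":["plan"]}

```bash
mkdir -p pics; ls; python3 - <<'E'
from workcell import bot,cams,models
import cv2
print(bot.state())
for n in ["scene","top","wrist"]:
    im=cams.snapshot(n); cv2.imwrite(f"pics/{n}0.png",im[:,:,::-1])
    print(n,cams.calibration(n))
E
```

```text
pics
{'t': 0.0, 'joint_positions': array([ 1.32299442e+00,  4.23856417e-01,  1.63069335e+00, -1.16011854e-05,
        1.08857274e+00, -1.89860189e-02]), 'qvel': array([ 7.84780146e-04, -3.30968107e-04,  5.61185159e-06,  1.47728164e-03,
       -4.02771348e-04, -1.79640138e-03]), 'tau': array([-1.57373233e-03, -5.57383776e+01, -2.81741685e+01, -6.24388758e-05,
        7.43698154e-03, -3.16931300e-05]), 'eef_pos': array([141.60190426, 608.19190987, 230.53463556]), 'tool_rot': array([ 1.14155815e-01,  9.93462563e-01, -7.58817513e-04, -9.66432450e-05]), 'ft_force': array([-0.13670826, -0.26423108,  0.56026164]), 'moment': array([-0.00495751, -0.03591203, -0.00682946]), 'grip_width': 85.1910277459738}
scene {'fx': 428.21812704972876, 'fy': 428.21812704972876, 'cx': 284.3006689882315, 'cy': 210.85278531035996, 'R': array([[ 8.10948639e-01,  5.85117340e-01,  6.25942975e-05],
       [ 4.35386548e-01, -6.03356426e-01, -6.68131407e-01],
       [-3.90897505e-01,  5.41847508e-01, -7.44043291e-01]]), 't': array([-368.65392215, -109.16896683, 1504.86695175])}
top {'fx': 487.64523778508016, 'fy': 487.64523778508016, 'cx': 275.7518178420872, 'cy': 214.45106136065814, 'R': array([[ 0.00211712, -0.99999709, -0.00115254],
       [-0.9783525 , -0.00183279, -0.20693727],
       [ 0.20693455,  0.0015657 , -0.97835354]]), 't': array([  -9.57348381,  465.64286814, 1330.41238199])}
wrist {'fx': 340.03175532682917, 'fy': 340.03175532682917, 'cx': 273.36118855283905, 'cy': 204.32564368339294, 'tool_from_camera': array([[-5.31849346e-04, -9.57555070e-01, -2.88249900e-01,
         7.37981483e+01],
       [ 9.99999795e-01, -4.06105756e-04, -4.96030047e-04,
         2.72317589e-01],
       [ 3.57916142e-04, -2.88250105e-01,  9.57555089e-01,
        -1.43092268e+02],
       [ 0.00000000e+00,  0.00000000e+00,  0.00000000e+00,
         1.00000000e+00]])}
```

View pics/scene0.png

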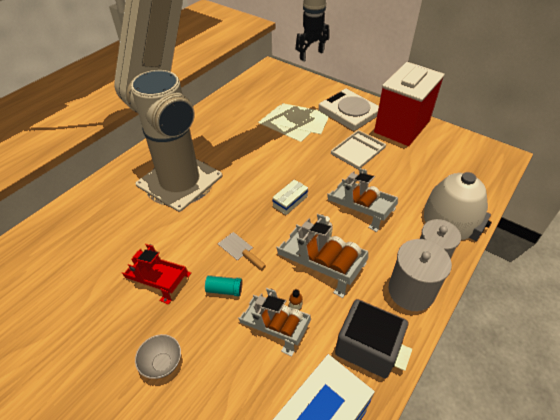

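View pics/top0.png

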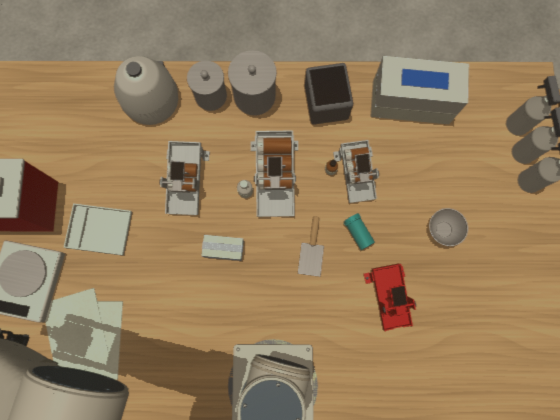

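```bash
cat > h.py <<'E'
import numpy as np
from workcell import bot,cams,models
def ray(cam,p):
    c=cams.calibration(cam);R=np.array(c['R']);t=np.array(c['t'])
    d=R.T@np.array([(p[1]-c['cx'])/c['fx'],(p[0]-c['cy'])/c['fy'],1]);o=-R.T@t
    return o,d/np.linalg.norm(d)
def tri(rs):
    A=0;b=0
    for o,d in rs:
        M=np.eye(3)-np.outer(d,d);A=A+M;b=b+M@o
    x=np.linalg.solve(A,b)
    return x,[np.linalg.norm(np.cross(x-o,d)) for o,d in rs]
def atz(r,z):
    o,d=r;return o+d*(z-o[2])/d[2]
def proj(cam,X):
    c=cams.calibration(cam);x=np.array(c['R'])@X+c['t'];return np.array([c['fy']*x[1]/x[2]+c['cy'],c['fx']*x[0]/x[2]+c['cx']])
E
python3 - <<'E'
from h import *
import cv2
for n in ["scene","top"]:
    im=cams.snapshot(n)
    if n=="top": cv2.imwrite("pics/topcrop.png",cv2.resize(im[120:340,130:430],None,fx=2.6,fy=2.6,interpolation=cv2.INTER_CUBIC)[:,:,::-1])
    for k in ["pad_large","pad_small","pad_medium","gate_large","gate_small","dispenser_large","dispenser_small","dispenser_medium","stock_bottle","amber_bottle"]:
        for r in models.landmark_of(n,k): print(n,k,round(r['score'],2),np.round(r['point'],1))
E
```

```text
scene pad_large 0.58 [225.9 320.8]
scene pad_large 0.42 [255.4 243.8]
scene pad_small 0.73 [305.4 274.7]
scene pad_small 0.66 [255.1 148.1]
scene pad_medium 0.52 [177.3 366.6]
scene pad_medium 0.48 [234.4 326.4]
scene gate_large 0.89 [241.1 307.2]
scene gate_small 0.85 [313.5 265.2]
scene gate_small 0.72 [266.8 142.8]
scene gate_small 0.33 [308.6 295.8]
scene dispenser_large 0.62 [260.6 315. ]
scene dispenser_small 0.9 [321.5 267.6]
scene dispenser_small 0.56 [270.8 151.9]
scene dispenser_medium 0.95 [204.5 358.5]
scene stock_bottle 0.43 [232.6 323.5]
scene stock_bottle 0.29 [254.6 242.5]
scene amber_bottle 0.64 [308.5 294.7]
top pad_large 0.92 [167.9 274.7]
top pad_small 0.97 [293.  397.5]
top pad_small 0.78 [160.2 361. ]
top pad_medium 0.84 [167.2 178.7]
top pad_medium 0.47 [194.2 244.8]
top gate_large 0.56 [187.8 277.3]
top gate_small 0.86 [313.1 392.8]
top gate_small 0.58 [180.5 360.6]
top gate_small 0.56 [160.1 360.7]
top dispenser_large 0.89 [183.  274.2]
top dispenser_large 0.43 [159.7 364.8]
top dispenser_small 0.9 [181.6 355.1]
top dispenser_small 0.74 [190.4 247.4]
top dispenser_small 0.71 [303.5 387.2]
top dispenser_medium 0.64 [184.9 182.5]
top stock_bottle 0.69 [193.6 244.6]
top amber_bottle 0.61 [168.1 330.6]
top amber_bottle 0.53 [185.6 186.5]
```

View pics/topcrop.png

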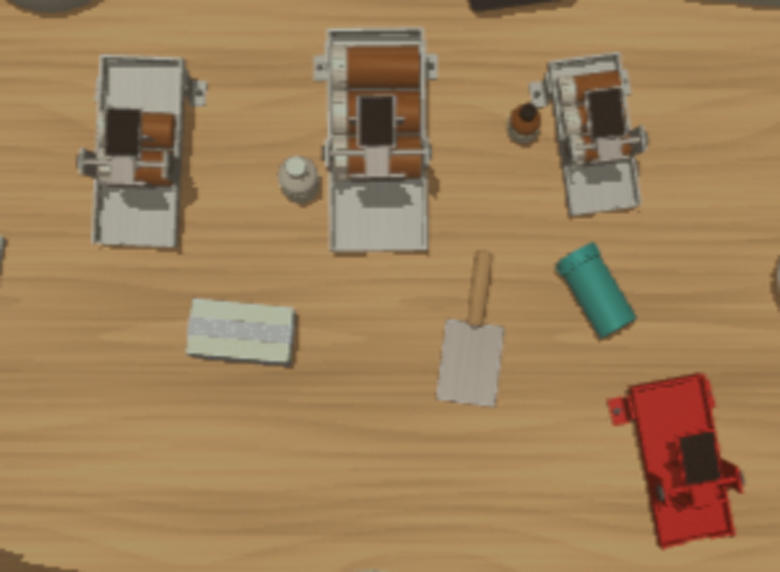

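Candidates in the top view: (row 175, col 183) has two vials, so it is the medium. (175, 275) is the widest with three vials, so it is the large. (170, 358) is the narrowest aluminium one with three vials, so it is the small. (295, 392) is the red decoy, and the turquoise cylinder at (232, 360) is not meant. The enlarged crop confirms this.

```bash
python3 - <<'E'
from h import *
P={"pad_large":([225.9,320.8],[167.9,274.7]),"pad_small":([305.4,274.7],[160.2,361]),"pad_med":([177.3,366.6],[167.2,178.7]),
"gate_large":([241.1,307.2],[187.8,277.3]),"gate_small":([313.5,265.2],[180.5,360.6]),
"d_large":([260.6,315],[183,274.2]),"d_small":([321.5,267.6],[181.6,355.1]),"d_med":([204.5,358.5],[184.9,182.5]),"amber":([308.5,294.7],[168.1,330.6])}
for k,(a,b) in P.items():
    x,e=tri([ray("scene",a),ray("top",b)]);print(k,x.round(1),np.round(e,1))
for k,z in [("d_large",0),("d_small",0),("pad_large",151),("pad_small",114),("pad_med",133)]:
    print(k,z,[atz(ray(c,p),z).round(1) for c,p in zip(("scene","top"),P[k])])
# corners of dispenser footprints from crop: crop px/2.6+ (130,120)
def cp(u,v): return [120+v/2.6,130+u/2.6]
for nm,z,c in [("large tray lip",19,[(332,250),(428,250)]),("large rear",70,[(327,31),(424,31)]),("small lip",13,[(572,214),(637,207)]),("small rear",55,[(547,64),(620,54)])]:
    print(nm,[atz(ray("top",cp(*q)),z).round(0) for q in c])
E
```

```text
pad_large [574.3  -2.9 150.6] [4.2 4.2]
pad_small [ 606.1 -246.4  106.1] [2.3 2.3]
pad_med [579.1 255.3 136.5] [2.5 2.5]
gate_large [540.8 -10.9  67. ] [2.8 2.8]
gate_small [ 571.7 -252.4   34.7] [2.9 2.9]
d_large [573.   -4.6  -8.8] [1.2 1.2]
d_small [ 578.2 -246.5   -9.4] [1. 1.]
d_med [566.6 269.5  -5.7] [0.1 0.1]
amber [ 617.5 -174.    -3.1] [1.9 1.9]
d_large 0 [array([575.2, -11.1,   0. ]), array([571.5,  -3.8,   0. ])]
d_small 0 [array([ 580.7, -250.9,    0. ]), array([ 576.2, -244.2,    0. ])]
pad_large 151 [array([5.77e+02, 3.00e-01, 1.51e+02]), array([570.9,  -5.7, 151. ])]
pad_small 114 [array([ 607.3, -251.8,  114. ]), array([ 605.1, -243.3,  114. ])]
pad_med 133 [array([579.2, 261.3, 133. ]), array([578.1, 254.3, 133. ])]
large tray lip [array([467.,  44.,  19.]), array([467., -63.,  19.])]
large rear [array([705.,  50.,  70.]), array([705., -58.,  70.])]
small lip [array([ 510., -225.,   13.]), array([ 518., -298.,   13.])]
small rear [array([ 672., -196.,   55.]), array([ 684., -278.,   55.])]
```

Call:
{"method": "arm_command", "body": {
  "plan": [
    [[0,0,-0.03],[-0.04,-0.04,-0.02],0],
    [[0,0,-0.06],[-0.08,-0.08,-0.04],0],
    [[0,0,-0.09],[-0.12,-0.12,-0.06],0],
    [[0,0,-0.12],[-0.16,-0.16,-0.06],0],
    [[0,0,-0.15],[-0.2,-0.2,-0.06],0],
    [[0,0,-0.18],[-0.24,-0.24,-0.06],0],
    [[0,0,-0.21],[-0.28,-0.28,-0.06],0],
    [[0,0,-0.229],[-0.32,-0.32,-0.06],0]
  ]
}}

```text
t: 2.25
eef_pos: [381.6, 222.9, 291.7]
tool_rot: [-0.001, 1.0, 0.0, 0.0]
ft_force: [0.5, 0.1, 0.2]
grip_width: 0.1
```

Call:
{"method": "arm_command", "body": {
  "plan": [
    [[0,0,0],[-0.03,-0.045,0],0],
    [[0,0,0],[-0.06,-0.09,0],0],
    [[0,0,0],[-0.09,-0.14,0],0],
    [[0,0,0],[-0.12,-0.185,0],0],
    [[0,0,0],[-0.15,-0.235,0],0],
    [[0,0,0],[-0.175,-0.28,0],0],
    [[0,0,0],[-0.175,-0.28,0],0],
    [[0,0,0],[-0.175,-0.28,0],0]
  ]
}}

```text
t: 3.25
eef_pos: [555.3, -55.3, 291.0]
tool_rot: [0.0, 1.0, 0.0, -0.0]
ft_force: [-0.8, 0.1, -0.4]
grip_width: -0.1
```

```bash
cat >> h.py <<'E'
from scipy.spatial.transform import Rotation as Ro
import json
def wsnap(tag):
    import cv2
    s=bot.state();im=cams.snapshot("wrist");cv2.imwrite(f"pics/{tag}.png",im[:,:,::-1])
    T=np.eye(4);T[:3,:3]=Ro.from_quat(s['tool_rot']).as_matrix();T[:3,3]=s['eef_pos']
    T=T@np.array(cams.calibration("wrist")["tool_from_camera"]);np.save(f"pics/{tag}.npy",T);print(s['eef_pos'],s['t']);return im,T
def wray(T,p):
    c=cams.calibration("wrist");d=T[:3,:3]@np.array([(p[1]-c['cx'])/c['fx'],(p[0]-c['cy'])/c['fy'],1]);return T[:3,3],d/np.linalg.norm(d)
def wproj(T,X):
    c=cams.calibration("wrist");x=T[:3,:3].T@(np.asarray(X)-T[:3,3]);return np.array([c['fy']*x[1]/x[2]+c['cy'],c['fx']*x[0]/x[2]+c['cx']])
E
python3 - <<'E'
from h import *
im,T=wsnap("w1")
for k in ["pad_large","pad_small","gate_large","gate_small","dispenser_large","dispenser_small"]:
    for r in models.landmark_of("wrist",k): print(k,round(r['score'],2),np.round(r['point'],1))
E
```

```text
[555.34114313 -55.32967736 291.00941152] 3.25
pad_large 0.77 [222.1 332.8]
pad_small 0.92 [236.8  84.5]
gate_large 0.95 [155.5 321.9]
gate_large 0.58 [173.8 108.9]
gate_small 0.64 [174.1 108.3]
dispenser_large 0.77 [173.4 314.7]
dispenser_large 0.28 [ 12.2 217.7]
dispenser_small 0.7 [181.  124.3]
```

View pics/w1.png

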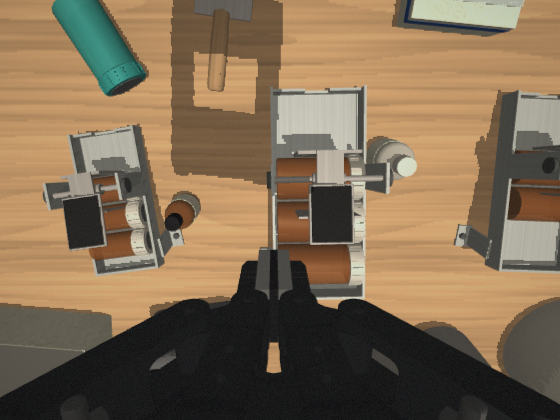

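```bash
python3 - <<'E'
from h import *
T=np.load("pics/w1.npy")
print("large pad centre",atz(wray(T,[214.5,332]),148.4).round(1),"corners",[atz(wray(T,p),z).round(1) for p,z in [([185,310],140.6),([185,353],140.6),([244,310],156),([244,354],156)]])
print("small pad centre",atz(wray(T,[222,84.5]),111.4).round(1),"corners",[atz(wray(T,p),z).round(1) for p,z in [([199,64],103.6),([193,98],103.6),([250,70],119),([243,105],119)]])
print("net pads",atz(wray(T,[222.1,332.8]),151).round(1),atz(wray(T,[236.8,84.5]),114).round(1))
# heights by two views (top net + wrist net)
for k,a,b in [("L",[222.1,332.8],[167.9,274.7]),("S",[236.8,84.5],[160.2,361])]:
    x,e=tri([wray(T,a),ray("top",b)]);print(k,x.round(1),np.round(e,1))
# tray lip corners large
print([atz(wray(T,p),19).round(1) for p in [[89,271],[88,366]]],[atz(wray(T,p),13).round(1) for p in [[135,70],[124,137]]])
E
```

```text
large pad centre [576.9  -3.1 148.4] corners [array([551.9, -22.6, 140.6]), array([552. ,  15.5, 140.6]), array([601.9, -22.7, 156. ]), array([601.9,  16.3, 156. ])]
small pad centre [ 596.9 -245.2  111.4] corners [array([ 575. , -266.5,  103.6]), array([ 568.8, -231.2,  103.6]), array([ 624.1, -260.1,  119. ]), array([ 616.5, -223.7,  119. ])]
net pads [583.1  -2.6 151. ] [ 611.9 -246.2  114. ]
L [567.2  -7.1 180.2] [5.3 5.3]
S [ 605.6 -241.6  121.8] [3. 3.]
[array([467. , -57.6,  19. ]), array([466. ,  52.2,  19. ])] [array([ 519.6, -302.7,   13. ]), array([ 506.6, -219.6,   13. ])]
```

The wrist view shows the large pad at rows 185–244, cols 310–354, which puts its press point near (585, -3, 151). The small pad is centred at (222, 84), with its press point near (605, -244, 114) and yaw about 0.147. The tray lip positions fit both. I press the large one first.

Call:
{"method": "arm_command", "body": {
  "plan": [
    [[0,0,0],[-0.012,0.026,0.02],0],
    [[0,0,0],[-0.025,0.052,0.05],0],
    [[0,0,0],[-0.025,0.052,0.08],0],
    [[0,0,0],[-0.025,0.052,0.1],0],
    [[0,0,0],[-0.025,0.052,0.116],0],
    [[0,0,0],[-0.025,0.052,0.116],0],
    [[0,0,0],[-0.025,0.052,0.116],0]
  ]
}}

```text
t: 4.47
eef_pos: [581.4, -3.5, 176.1]
tool_rot: [-0.0, 1.0, -0.0, 0.001]
ft_force: [0.3, 0.3, -0.0]
grip_width: 0.0
```

```bash
python3 - <<'E'
from h import *
import cv2
im,T=wsnap("w2")
im=cams.snapshot("scene");cv2.imwrite("pics/s2.png",cv2.resize(im[190:300,250:390],None,fx=5,fy=5,interpolation=cv2.INTER_CUBIC)[:,:,::-1])
E
```

```text
[581.38460095  -3.52049078 176.11154096] 4.475
```

View pics/w2.png

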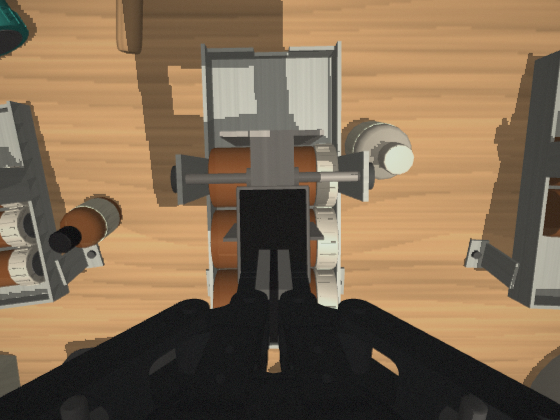

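View pics/s2.png

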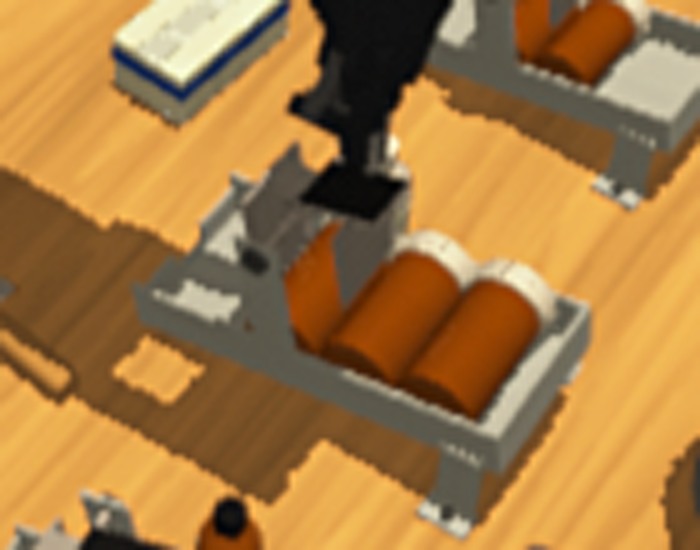

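The fingertips sit centred over the large pad in both views: tip cols 258–290, pad cols 238–307. I start pressing in stages.

Call:
{"method": "arm_command", "body": {
  "plan": [
    [[0,0,0],[0,0,0.01],0],
    [[0,0,0],[0,0,0.018],0],
    [[0,0,0],[-0.001,0,0.024],0],
    [[0,0,0],[-0.003,0,0.03],0],
    [[0,0,0],[-0.005,0,0.036],0],
    [[0,0,0],[-0.006,0,0.041],0],
    [[0,0,0],[-0.006,0,0.041],0]
  ]
}}

```text
t: 5.45
eef_pos: [588.8, -3.5, 134.8]
tool_rot: [-0.0, 1.0, -0.0, 0.002]
ft_force: [3.6, 0.2, 4.4]
grip_width: 0.3
```

Call:
{"method": "arm_command", "body": {
  "plan": [
    [[0,0,0],[0,0,0.001],0],
    [[0,0,0],[0,0,0.002],0],
    [[0,0,0],[0,0,0.003],0],
    [[0,0,0],[0,0,0.003],0]
  ]
}}

```text
t: 5.95
eef_pos: [589.4, -3.5, 132.7]
tool_rot: [-0.0, 1.0, -0.0, 0.003]
ft_force: [5.8, 0.6, 6.7]
grip_width: 0.2
```

```bash
python3 - <<'E'
from h import *
import cv2
im,T=wsnap("w3")
im=cams.snapshot("scene");cv2.imwrite("pics/s3.png",cv2.resize(im[190:300,250:390],None,fx=5,fy=5,interpolation=cv2.INTER_CUBIC)[:,:,::-1])
E
```

```text
[589.35188428  -3.46140712 132.66484397] 5.95
```

View pics/w3.png

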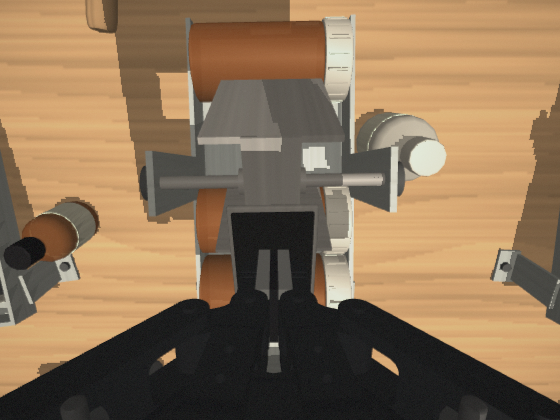

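View pics/s3.png

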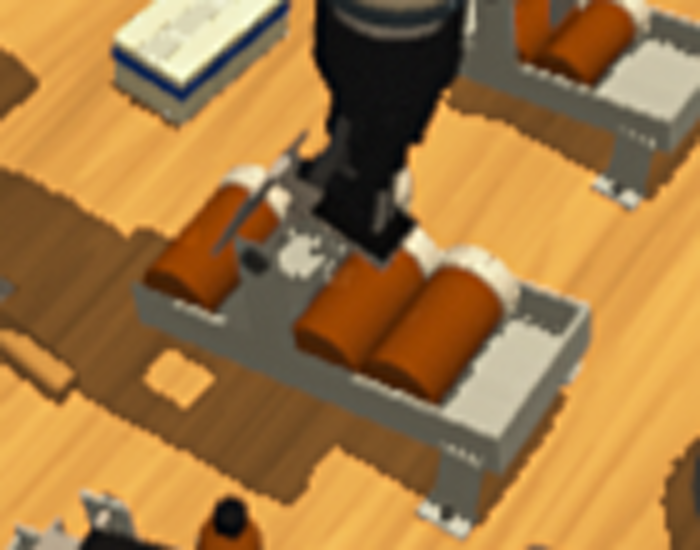

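The front large vial now lies in the tray (wrist view rows 20–100) and vial 2 is held behind the stop. I press slightly further to reach the stop, then let the lever up.

Call:
{"method": "arm_command", "body": {
  "plan": [
    [[0,0,0],[0,0,0.0015],0],
    [[0,0,0],[0,0,0.002],0],
    [[0,0,0],[0,0,0.002],0]
  ]
}}

```text
t: 6.42
eef_pos: [589.8, -3.5, 130.9]
tool_rot: [-0.0, 1.0, -0.0, 0.003]
ft_force: [6.3, 0.5, 6.5]
grip_width: -0.0
```

Call:
{"method": "arm_command", "body": {
  "plan": [
    [[0,0,0],[0.003,0,-0.008],0],
    [[0,0,0],[0.006,0,-0.02],0],
    [[0,0,0],[0.006,0,-0.045],0],
    [[0,0,0],[0.006,0,-0.08],0],
    [[0,0,0],[0.006,0,-0.12],0],
    [[0,0,0],[0.006,0,-0.14],0],
    [[0,0,0],[0.006,0,-0.14],0]
  ]
}}

```text
t: 7.3
eef_pos: [580.6, -3.5, 270.3]
tool_rot: [-0.0, 1.0, -0.0, 0.0]
ft_force: [0.6, -0.1, 0.0]
grip_width: 0.1
```

```bash
python3 - <<'E'
from h import *
import cv2
im,T=wsnap("w4")
im=cams.snapshot("scene");cv2.imwrite("pics/s4.png",cv2.resize(im[190:300,250:390],None,fx=5,fy=5,interpolation=cv2.INTER_CUBIC)[:,:,::-1])
E
```

```text
[580.61995761  -3.52489348 270.30100605] 7.3
```

View pics/w4.png

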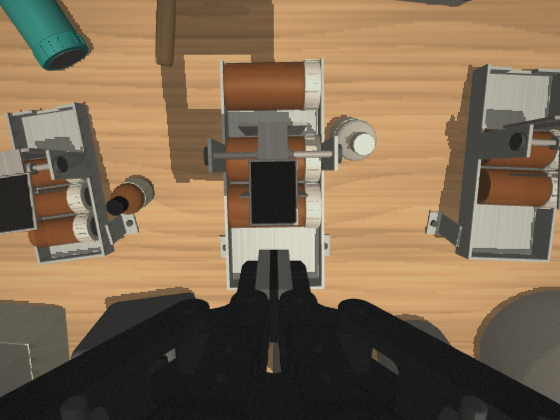

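View pics/s4.png

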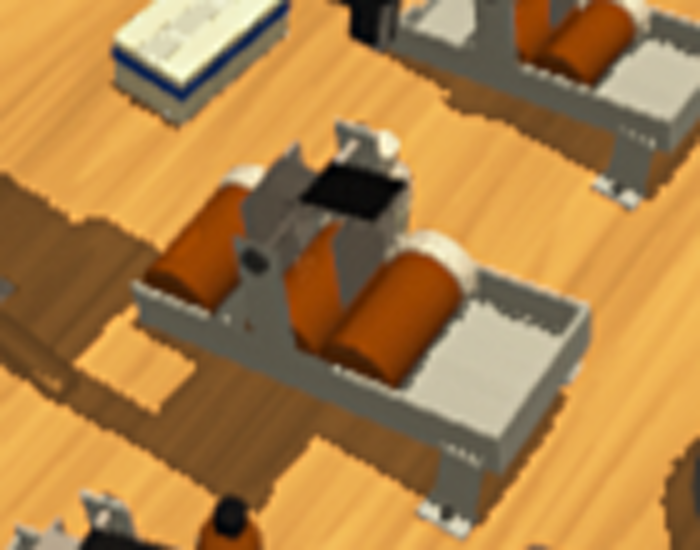

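Large is done: vial 1 is at the lip, vial 2 at the gate and the lever is back. I move on to a hover over the small one.

Call:
{"method": "arm_command", "body": {
  "plan": [
    [[0,0,-0.03],[-0.005,-0.05,0],0],
    [[0,0,-0.06],[-0.01,-0.1,0],0],
    [[0,0,-0.09],[-0.015,-0.15,0.02],0],
    [[0,0,-0.12],[-0.02,-0.2,0.04],0],
    [[0,0,-0.147],[-0.02,-0.241,0.06],0],
    [[0,0,-0.147],[-0.02,-0.241,0.08],0],
    [[0,0,-0.147],[-0.02,-0.241,0.08],0],
    [[0,0,-0.147],[-0.02,-0.241,0.08],0]
  ]
}}

```text
t: 8.4
eef_pos: [600.9, -243.3, 189.3]
tool_rot: [-0.074, 0.997, 0.0, -0.0]
ft_force: [0.5, 0.7, 0.2]
grip_width: 0.3
```

```bash
python3 - <<'E'
from h import *
im,T=wsnap("w5")
for r in models.landmark_of("wrist","pad_small"): print(round(r['score'],2),np.round(r['point'],1),atz(wray(T,r['point']),114).round(1))
E
```

```text
[ 600.92638621 -243.30502319  189.25082162] 8.4
0.69 [222.6 268.2] [ 606.3 -245.8  114. ]
```

View pics/w5.png

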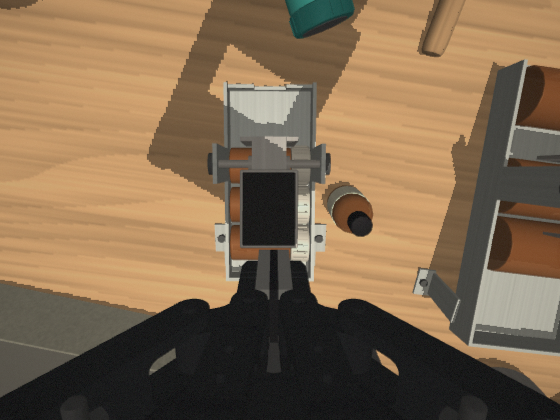

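```bash
python3 - <<'E'
from h import *
T=np.load("pics/w5.npy")
print(atz(wray(T,[170,268.5]),103.6),atz(wray(T,[247,268.5]),119))
T1=np.load("pics/w1.npy")
print(tri([wray(T,[208.5,268.5]),wray(T1,[222,84.5])]))
E
```

```text
[ 572.35547638 -250.59994747  103.6       ] [ 621.960845   -243.21879178  119.        ]
(array([ 597.96776338, -246.82419265,  108.59486984]), [np.float64(0.05228054605588937), np.float64(0.0522805460560088)])
```

The pad spans rows 170–247, cols 241–296, and the housing looks square to the tool. The press point is near (605, -246), and the two-view height of 108.6 agrees with the expected 111. I shift 3 mm sideways and descend.

Call:
{"method": "arm_command", "body": {
  "plan": [
    [[0,0,0],[0,-0.003,0.02],0],
    [[0,0,0],[0,-0.003,0.04],0],
    [[0,0,0],[0,-0.003,0.05],0],
    [[0,0,0],[0,-0.003,0.05],0]
  ]
}}

```text
t: 9.0
eef_pos: [600.5, -247.1, 137.7]
tool_rot: [-0.074, 0.997, 0.001, -0.001]
ft_force: [0.3, -0.9, 0.6]
grip_width: -0.3
```

Call:
{"method": "arm_command", "body": {
  "plan": [
    [[0,0,0],[0,0,0.01],0],
    [[0,0,0],[0,0,0.018],0],
    [[0,0,0],[-0.001,0,0.024],0],
    [[0,0,0],[-0.003,0,0.03],0],
    [[0,0,0],[-0.005,0,0.036],0],
    [[0,0,0],[-0.006,0,0.041],0],
    [[0,0,0],[-0.006,0,0.043],0],
    [[0,0,0],[-0.006,0,0.043],0]
  ]
}}

```text
t: 10.0
eef_pos: [609.9, -246.7, 97.5]
tool_rot: [-0.074, 0.997, -0.001, 0.002]
ft_force: [5.8, 2.6, 5.3]
grip_width: 0.2
```

```bash
python3 - <<'E'
from h import *
import cv2
im,T=wsnap("w6")
E
```

```text
[ 609.86162261 -246.68036175   97.51490138] 10.0
```

View pics/w6.png

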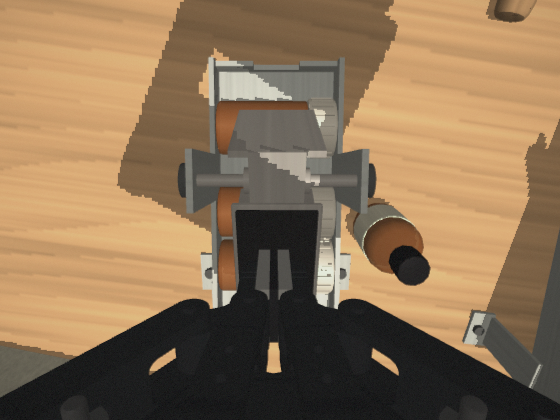

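The small front vial is just moving out under the gate (rows 100–150), so I press the rest of the way.

Call:
{"method": "arm_command", "body": {
  "plan": [
    [[0,0,0],[0,0,0.001],0],
    [[0,0,0],[0,0,0.002],0],
    [[0,0,0],[0,0,0.003],0],
    [[0,0,0],[0,0,0.004],0],
    [[0,0,0],[0,0,0.004],0],
    [[0,0,0],[0,0,0.004],0]
  ]
}}

```text
t: 10.8
eef_pos: [610.7, -246.6, 94.1]
tool_rot: [-0.074, 0.997, -0.001, 0.003]
ft_force: [7.6, 3.4, 7.0]
grip_width: 0.2
```

```bash
python3 - <<'E'
from h import *
import cv2
im,T=wsnap("w7")
E
```

```text
[ 610.73446184 -246.63125315   94.13106512] 10.8
```

View pics/w7.png

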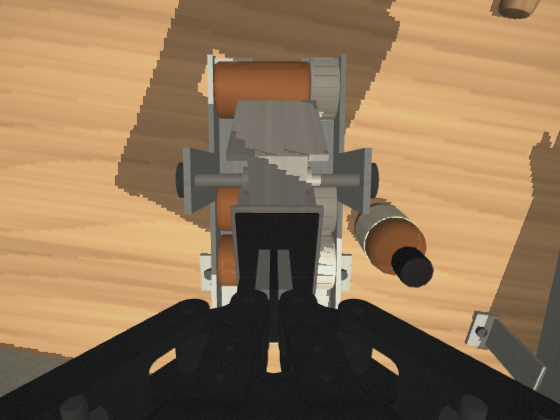

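The small vial is in the tray at the lip (rows 60–115) and vial 2 is held. I let the lever up.

Call:
{"method": "arm_command", "body": {
  "plan": [
    [[0,0,0],[0.003,0,-0.008],0],
    [[0,0,0],[0.006,0,-0.02],0],
    [[0,0,0],[0.006,0,-0.045],0],
    [[0,0,0],[0.006,0,-0.08],0],
    [[0,0,0],[0.006,0,-0.12],0],
    [[0,0,0],[0.006,0,-0.16],0],
    [[0,0,0],[0.006,0,-0.16],0],
    [[0,0,0],[0.006,0,-0.16],0]
  ]
}}

```text
t: 11.85
eef_pos: [600.4, -247.3, 251.5]
tool_rot: [-0.073, 0.997, 0.0, -0.001]
ft_force: [0.4, -0.8, -1.4]
grip_width: -0.0
```

```bash
python3 - <<'E'
from h import *
import cv2
im,T=wsnap("w8")
im=cams.snapshot("scene");cv2.imwrite("pics/s8.png",cv2.resize(im[160:370,200:420],None,fx=2.8,fy=2.8,interpolation=cv2.INTER_CUBIC)[:,:,::-1])
im=cams.snapshot("top");cv2.imwrite("pics/top8.png",im[:,:,::-1])
print(bot.state()['ft_force'])
E
```

```text
[ 600.36837    -247.28330367  251.45733071] 11.85
[-0.34952265  0.0489502  -0.7403686 ]
```

View pics/w8.png

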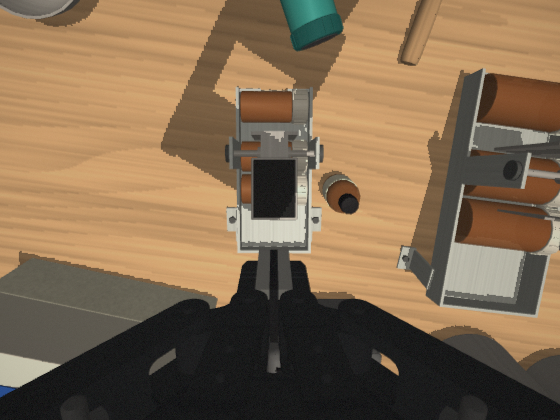

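View pics/s8.png

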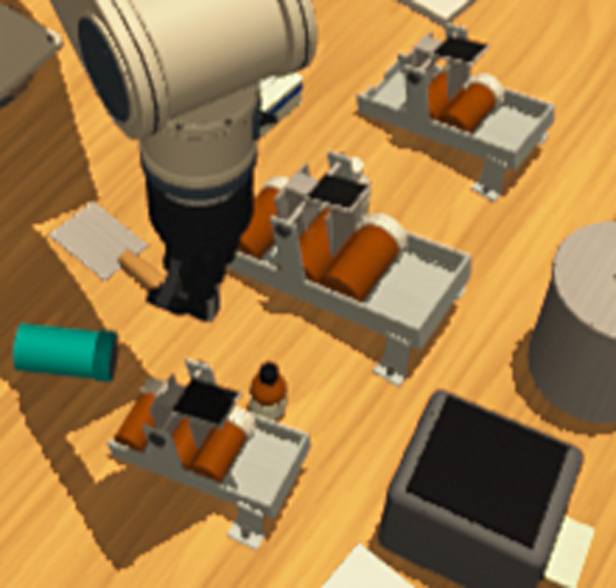

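View pics/top8.png

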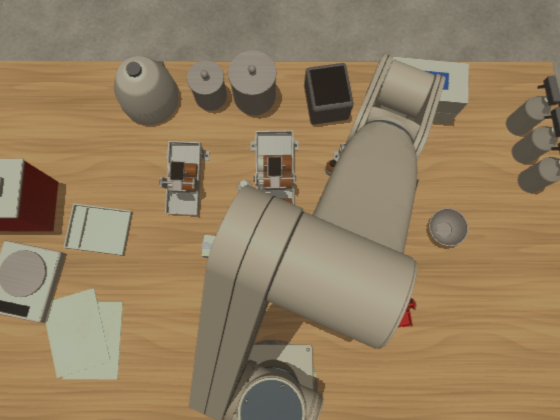

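Both dispensers now show one vial at the lip, the next one at the gate and the lever up. The medium one and the other things visible are in place. I let it settle briefly and hand in.

Call:
{"method": "arm_command", "body": {
  "plan": [
    [[0,0,0],[0,0,0],0],
    [[0,0,0],[0,0,0],0],
    [[0,0,0],[0,0,0],0],
    [[0,0,0],[0,0,0],0],
    [[0,0,0],[0,0,0],0],
    [[0,0,0],[0,0,0],0]
  ]
}}

```text
t: 12.75
eef_pos: [601.3, -247.5, 252.4]
tool_rot: [-0.074, 0.997, -0.0, 0.0]
ft_force: [-0.3, -1.5, -0.3]
grip_width: -0.3
```

```bash
python3 -c "
from workcell import close_job;print(close_job())"
```

```text
the job is handed in; nothing more can be done
None
```

I pressed the large dispenser's lever all the way down with shut fingers and let it spring back, then did the same on the small one. I handed the job in at about 12.8 s; `close_job()` gave no verdict.

**Last checks:** In the final wrist and scene pictures, each of the two dispensers has one vial at the tray lip and the next vial at the gate, with the lever back up. The medium dispenser looks unchanged. The arm was clear of everything, with wrist force near zero. I checked the end state only by eye and did not measure the vial positions against the limits.

**Not seen at the end:** The arm hid most of the carton and stock bottle in the last pictures, so I did not confirm their final places. The tool was never near the carton and passed the stock bottle with clearance.

**Disagreements:** The trained networks' pad points differed between cameras by up to about 10 mm in position and about 30 mm in height for the large pad. I used the pad corners and tray lips from the wrist pictures instead, and these matched the given sizes to a few mm.

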